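# Clamp the re-soled clapper under the hold-down stand

### The job

The beech clapper's new dark sole has just been glued on and must be held down while the glue sets. Press in the hold-down stand's spring button and slide the boom until the button pops out of the hole that puts the foot over the clapper (not over the thread box); then push the foot rod down until the foot rests on the clapper, and swing the red lever fully home to lock it. Leave the clapper and everything else on the table where they are.

Things in the scene. Friction and masses are not known exactly. Their poses are not given: they have to be found in the camera images.
- stand: Fixed hold-down stand: dark steel base 130 x 110 x 14 mm, 36 mm square post. Origin on the table under the post; z up; the boom runs level along its +y, over its y axis; -x faces the robot. A fixed inner tube from the post carries the spring button 160 mm from the post's axis; the hollow boom slides over that tube. The boom's upper face is 124 mm above the table.
- boom (a joint): Slide of the boom (aluminium square tube, 32 mm wide, foot and clamp at its free end) along the stand's +y, m. Starts at 0: button in the middle of 3 holes. +0.060: button in the hole nearest the post, foot farthest out. -0.060: button in the hole nearest the head, foot nearest the post. Stops +-0.066. A hole gives 1 mm of play. Drag about 2 N.
- snap_pin (a joint): The upright, round-topped steel spring button, 12 mm across; it does not travel with the boom. 0 = fully out (top 7 mm above the boom's upper face), 0.007 = flush (about 3 N), 0.009 = under the tube wall. Held flush, it slips under the wall when the boom is pushed with 4 to 8 N; after 10 mm of slide the wall keeps it down until the next hole, where it pops out and stops the boom.
- pin_top (a point): Top of the spring button, on its axis.
- hole_middle (a point): Centre of the boom's middle hole on its upper face; moves with the boom. A black thumb saddle is round it: two ridges across the boom, before and behind the hole, inner faces 16 mm from its centre, 12 mm high, 34 mm wide. A fingertip that holds the button flush can push the boom by a ridge, either way.
- foot_rod (a joint): Upright steel rod (12 mm) through the black head at the boom's free end: 0 = fully raised, grows downwards in m, at most 0.055. Starts between 0 and 0.012. It stays where it is left; pushing it down takes about 2 N, more once the foot rests on something.
- foot (a point): Centre of the underside of the rod's round rubber foot (33 mm across), 100 mm from hole_middle along the stand's +y; 80 mm above the table when fully raised.
- rod_knob (a point): Top of the black knob on the rod (33 mm across), 140 mm above the foot's underside. Push here.
- clamp_lever (a joint): Cam lever that grips the rod, on top of the head, turning about an upright axis: 0 = open, red handle points along the stand's -x (towards the robot); 1.57 = fully home (locked), handle points along the stand's +y, a quarter turn clockwise seen from above. Starts between 0 and 0.25. Stays where it is left; about 2 N at the handle, to which the cam adds from 0.9 rad on.
- lever_tip (a point): Point on the middle of the red handle (14 mm thick, bar as thick as high) 70 mm from the lever's axis, 148 mm above the table. The handle ends at 89 mm from the axis, the red part begins at 45 mm.
- lever_axis (a point): Point on the lever's axis, 18 mm to the stand's -x side of the rod, 144 mm above the table.
- clapper: Loose beech pressing block (clapper), 52 x 160 mm, with a 6 mm dark wooden sole glued under it; whole height 40 mm. Origin at the middle of the joint between beech and sole, 6 mm above the table; its y runs along its length, its x across. It lies across the boom's direction, under one of the two places which the foot reaches with the button in an end hole.
- clapper_top (a point): Middle of the clapper's upper face, 40 mm above the table; axes as clapper.
- thread_box: Cardboard-coloured thread box, 45 x 70 x 33 mm, loose, under the other of the foot's two places; origin under its middle. To be left alone.
- masking_tape: Roll of masking tape, 100 mm across, 25 mm high, loose bystander; origin under its middle.
- spray_bottle: Spray bottle with green head, 61 x 127 x 242 mm, loose bystander; origin under its middle.
- scissors: Blue-handled scissors lying flat, 87 x 199 x 9 mm, loose bystander; origin under their middle.

How it is judged:
By the outcome, as a careful person would: the job done as asked, in the order asked, and still so for the second after the job is handed in, with the robot touching nothing.
It also fails if it takes over 51 s, if anything falls off the work surface, if the arm or the gripper's body presses on something with over 40 N, if the wrist force passes 120 N, or if a joint passes its speed limit or range.

### The arm

A 6-joint arm with a two-finger parallel gripper is mounted at the origin on a cart in front of the work surface, level with it; the furniture and walls round the work are solid. World frame = base frame: x ahead of the robot, y to its left, z up, the work surface at z = 0. Lengths are in m, angles in rad, forces in N, time in s.
With the tool pointing down it reaches from about 0.35 to 0.975 m from the base axis. Payload 4.9 kg.
Tool frame: the origin (TCP) lies midway between the tips of the shut fingers; the grasp point (between the pads) lies 19 mm behind it; z points along the fingers, y is the direction in which the jaws open and shut (so a half turn about z gives the same grasp; the last joint's range is limited). The gripper opens to 85 mm and grips with 20 to 120 N. Pads are 22 mm wide; open, the fingers measure 114 mm over their backs; the gripper's body (76 mm by 85 mm) begins 54 mm behind the grasp point. The pads swing forward as they close: fully open they stand 13 mm farther back than shut.
Start: joints at [-0.119, 0.053, 1.613, -0, 1.476, -0.119], TCP at [0.625, 0, 0.231] pointing down, gripper open.
Joint ranges: [-3.01, 3.01], [-1.01, 2.22], [0.06, 2.58], [-1.02, 4.17], [0.09, 2.62], [-3.14, 3.14]. Speed limits (rad/s): [2.57, 2.57, 3.14, 3.14, 3.14, 3.14].

### API

Orientations are given as a 3x3 rotation matrix whose columns are the frame's x, y, z axes.
In Python, from bench import * gives the robot as it stands.
- The arm moves only by the tool apply_moves, never from a script. Its argument "steps" is a list that holds one entry, the list of rows, each a list of 6 numbers: the shift along the tool's x, y, z in mm, then the turn, a rotation vector about the tool's x, y, z in rad. A call has exactly 8 rows; each row shifts and turns the commanded pose from where the row before left it, along the tool's axes as they then stand; what a row does not reach is not made up. A row lasts 1/8 s, in which the tool goes at most 62.5 mm and 10.7 degrees, less where a joint would pass 70% of its speed; a pose out of reach is approached as far as the arm can. A call is refused whole if a number of a shift passes 62.5 or a number of a turn 0.188, either way. A call with a gripper value outside its range is refused whole. "grip" is the opening in per cent of the stroke, from 0 (shut) to 100 (fully open), set as the call begins (left out, the last holds). The fingers move at their own pace and stop on an object; the grip force is fixed at half the most. Time passes only in rows, so rows that do not move let the fingers close, or fill a call up. It gives the time, the measured TCP pose, the force and the opening at its end, in the units of the state.
- get_state(): the state, without advancing time (a new reading comes with each control period).
- capture(name): name is "scene" or "side" or "wrist"; returns a dict with "pixels" (480x640x3 uint8, red, green, blue), "depth" (480x640 float32, m along the optical axis (not along the pixel's ray), 0 where there is no reading), "fovy" (degrees; the focal length in pixels is half the picture's height over the tangent of half this angle, whatever the lens; pixels are square), "cx", "cy" (the principal point, pixels), "origin" and "orientation" of the camera in the world; the wrist camera has in their place "mount" (4x4, takes a point from camera to tool coordinates, whose origin is the TCP and whose axes are the flange's). Camera axes: x right, y down, z forward; pixel columns grow to the right and rows downward; lengths in m; the calibration is good to about 2 mm. A picture is of the moment at which its call begins: read the wrist's pose just before it.
- hand_in(): hands the job in, once; it reports no verdict.
The state is a dict: "time_s": time; "qpos": joint angles; "qvel": joint speeds; "joint_efforts": joint torques, N m; "tool_pos": TCP position; "eef_rot": TCP orientation; "ft_force": force on the tool from outside, world axes, zero at the start; "torque": the same for the moment, N m; "opening": finger opening in m.
Only numpy, scipy, OpenCV 4.12 (cv2) and the standard library are available. Lean on these libraries where they do the work, as an engineer would, in place of code of your own. Each camera call takes 0.05 s, during which the arm holds its last target.

## Working session

There is one attempt and no reset: what is moved stays moved. The work goes in short steps, Python scripts to look and compute and a tool call to move; the robot and the scene stay as the last step left them, time stands still between calls to the robot, and variables do not carry over. Pictures are saved under pics/ and viewed, and the job is handed in when it is done.

Besides the shell and the picture viewer there is one more tool, called after "Request:" by a JSON object that holds its "api" and its "payload". apply_moves: Moves the arm, as the interface text tells. Its arguments: {"type":"object","properties":{"steps":{"type":"array"},"grip":{"type":"number"}},"required":["steps"]}

```bash
ls; mkdir -p pics; cat > h.py <<'E'
from bench import *
import numpy as np, cv2
def cam(n):
    s=get_state(); c=capture(n); 
    if n=="wrist":
        T=np.eye(4);T[:3,:3]=np.array(s["eef_rot"]);T[:3,3]=s["tool_pos"]
        M=T@np.array(c["mount"]); c["origin"]=M[:3,3];c["orientation"]=M[:3,:3]
    return c
def save(n,f):
    c=cam(n); cv2.imwrite("pics/%s.png"%f,c["pixels"][:,:,::-1]); 
    np.savez("pics/%s.npz"%f,**{k:c[k] for k in("pixels","depth","fovy","cx","cy","origin","orientation")})
def load(f): return dict(np.load("pics/%s.npz"%f))
def P(c,u,v,d=None,z=None):
    f=240/np.tan(np.radians(float(c["fovy"]))/2)
    r=np.array([(u-float(c["cx"]))/f,(v-float(c["cy"]))/f,1.]); R=np.array(c["orientation"]);o=np.array(c["origin"])
    w=R@r
    if z is not None: return o+w*(z-o[2])/w[2]
    if d is None:
        a=c["depth"][int(v)-1:int(v)+2,int(u)-1:int(u)+2]; a=a[a>0]; d=np.median(a) if a.size else np.nan
    return o+w*d
def proj(c,p):
    f=240/np.tan(np.radians(float(c["fovy"]))/2)
    q=np.array(c["orientation"]).T@(np.array(p)-np.array(c["origin"]));return q[:2]/q[2]*f+[float(c["cx"]),float(c["cy"])]
E
python3 - <<'E'
from h import *
for n in("scene","side","wrist"): save(n,n+"0")
s=get_state();print(s["time_s"],s["tool_pos"],s["ft_force"],s["opening"])
for n in("scene","side","wrist"): print(n,load(n+"0")["origin"],load(n+"0")["fovy"])
E
```

```text
pics
0.15 [6.24481800e-01 7.01253789e-05 2.30298400e-01] [0.1567132  0.7144496  0.28563648] 0.0854102037628342
scene [ 0.18657    -0.60595427  1.16212475] 54.086610464957474
side [0.15267226 1.27605729 0.87519584] 44.34489807246455
wrist [0.62367092 0.08070345 0.37096066] 58.04605074776471
```

View pics/scene0.png

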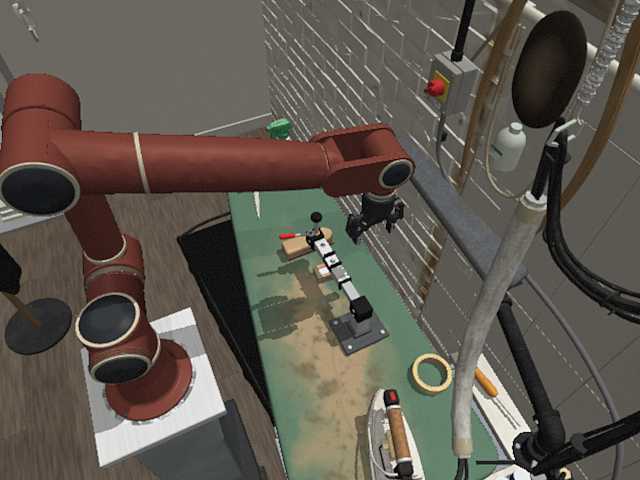

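View pics/side0.png

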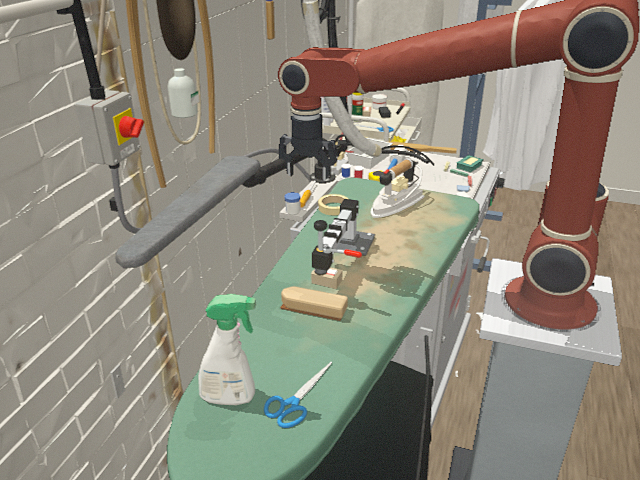

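View pics/wrist0.png

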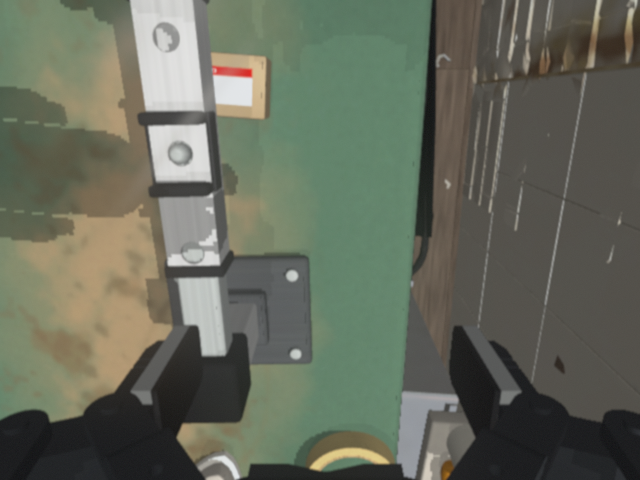

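The wrist view shows the button near (180,153), the saddle ridges at rows 117 and 188, and the thread box nearer the post than the clapper. That makes the slide +0.060. Next I'll measure positions in enlarged crops.

```bash
python3 - <<'E'
from h import *
def crop(n,x0,y0,x1,y1,k,o):
    im=cv2.imread("pics/%s.png"%n)[y0:y1,x0:x1]; cv2.imwrite("pics/%s.png"%o,cv2.resize(im,None,fx=k,fy=k,interpolation=cv2.INTER_CUBIC))
crop("wrist0",110,0,290,130,4,"c1"); crop("wrist0",110,100,290,240,4,"c2")
crop("scene0",260,200,400,300,5,"c3"); crop("side0",270,190,390,330,4,"c4")
E
```

```text
(no output)
```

View pics/c2.png

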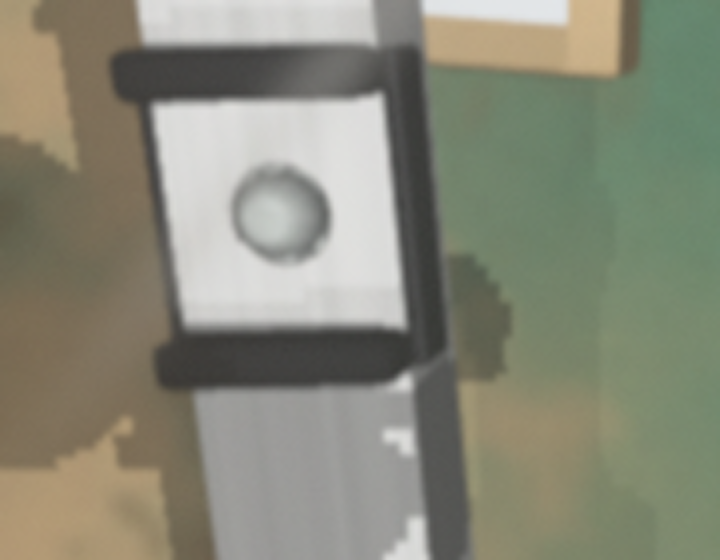

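View pics/c3.png

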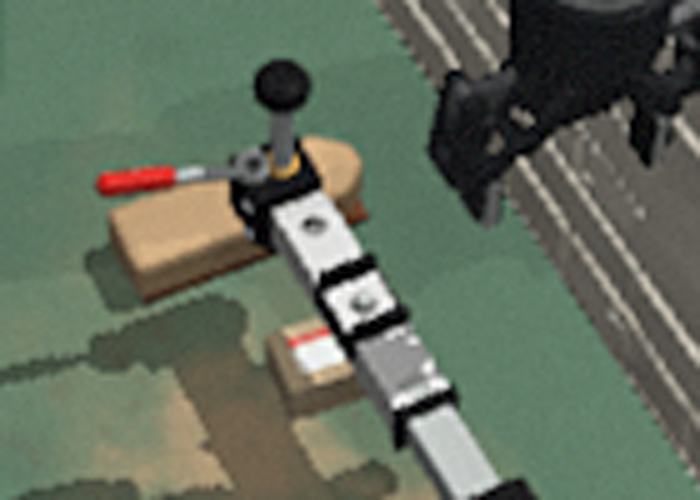

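View pics/c4.png

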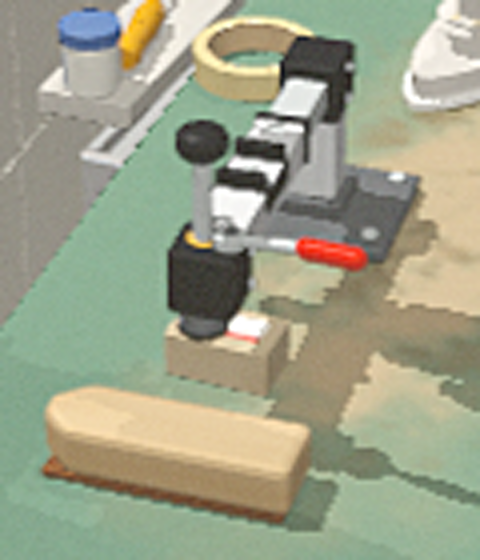

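View pics/c1.png

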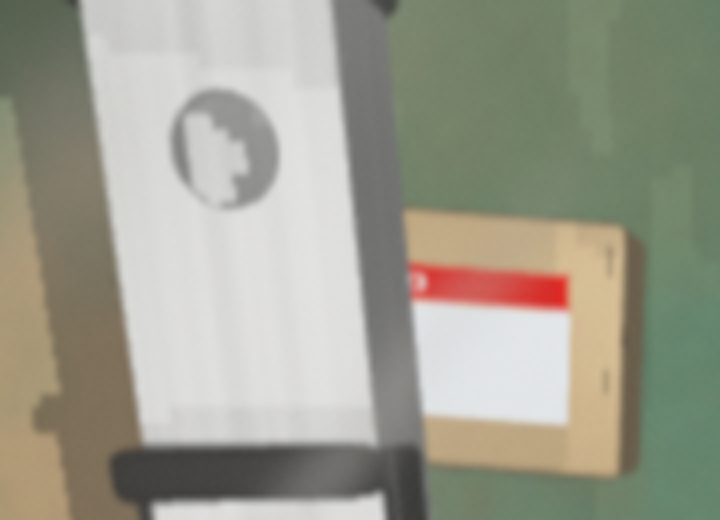

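```bash
python3 - <<'E'
from h import *
w=load("wrist0");s=load("scene0");d=load("side0")
np.set_printoptions(precision=4,suppress=True)
for u,v,z in((166,37.3,.124),(180,153.2,.13),(193,252,.124)): print(P(w,u,v),P(w,u,v,z=z))
# ridges
for u,v in((178,118),(183,190)): print("ridge",P(w,u,v),P(w,u,v,z=.136))
# boom edges: crop1 row 300
print("edges", P(w,110+122/4,75,z=.124),P(w,110+358/4,75,z=.124), P(w,110+200/4,224,z=.124),P(w,110+420/4,224,z=.124))
for n,c,pts in(("scene",s,{"knob":(316.5,217),"leverend":(280.5,237),"leverred0":(295,235.2),"pivot":(310,233),"pin":(332.5,260.2),"hole":(323,245)}),("side",d,{"knob":(320.5,225),"pivot":(325,249.5),"lend":(361,255.5),"red0":(345.5,251.5)})):
    for k,(u,v) in pts.items(): print(n,k,P(c,u,v))
print("lever@.148",P(s,280.5,237,z=.148),P(s,295,235.2,z=.148),P(s,310,233,z=.148),P(d,361,255.5,z=.148),P(d,345.5,251.5,z=.148))
# clapper top corners
for p in((285,241),(332,227),(285,260)): print("cl",P(s,*p))
for p in((283,291),(347,298),(300,300),(340,312)): print("cl side",P(d,*p))
E
```

```text
[0.5304 0.1154 0.0956] [0.5401 0.1118 0.124 ]
[0.5429 0.053  0.1293] [0.5431 0.0531 0.13  ]
[ 0.5413 -0.0081  0.1196] [ 0.5427 -0.0066  0.124 ]
ridge [0.5453 0.0719 0.1341] [0.546  0.0719 0.136 ]
ridge [0.5441 0.0335 0.1343] [0.5446 0.0339 0.136 ]
edges [0.5243 0.0935 0.124 ] [0.5558 0.0935 0.124 ] [0.5248 0.011  0.124 ] [0.5575 0.0111 0.124 ]
scene knob [0.5365 0.1442 0.2099]
scene leverend [0.4376 0.1666 0.1513]
scene leverred0 [0.4771 0.158  0.148 ]
scene pivot [0.5196 0.1513 0.1428]
scene pin [0.5396 0.0492 0.1296]
scene hole [0.5497 0.1291 0.0974]
side knob [0.5334 0.1655 0.2069]
side pivot [0.5244 0.1605 0.1394]
side lend [0.4342 0.1703 0.1466]
side red0 [0.472  0.1679 0.1485]
lever@.148 [0.4384 0.1691 0.148 ] [0.4771 0.158  0.148 ] [0.5179 0.1474 0.148 ] [0.4337 0.1725 0.148 ] [0.4723 0.1671 0.148 ]
cl [0.4723 0.2332 0.0377]
cl [ 0.6416  0.2516 -0.0024]
cl [0.4534 0.1933 0.0004]
cl side [0.6131 0.2158 0.037 ]
cl side [0.4597 0.1906 0.0339]
cl side [0.5625 0.2343 0.035 ]
cl side [0.4628 0.2368 0.0256]
```

```bash
python3 - <<'E'
from h import *
print(np.round(get_state()["eef_rot"],4))
E
```

```text
[[-1.0e-04  1.0e+00 -1.7e-03]
 [ 1.0e+00  1.0e-04  2.0e-04]
 [ 2.0e-04 -1.7e-03 -1.0e+00]]
```

Request:
{"api": "apply_moves", "payload": {"steps": [[[13,-20,0,0,0,-0.017],[13,-20,0,0,0,0],[13,-20,0,0,0,0],[13,-21,0,0,0,0],[0,0,25,0,0,0],[0,0,25,0,0,0],[0,0,10,0,0,0],[0,0,0,0,0,0]]], "grip": 0}}

```text
time_s: 1.15
tool_pos: [0.5429, 0.0509, 0.1705]
eef_rot: [[-0.017, 1.0, -0.002], [1.0, 0.017, 0.0], [0.0, -0.002, -1.0]]
ft_force: [-0.2, -0.4, 0.2]
opening: -0.0002
```

```bash
python3 - <<'E'
from h import *
s=get_state();print(s["time_s"],np.round(s["tool_pos"],4),np.round(s["ft_force"],2),s["opening"])
for n in("wrist","side","scene"): save(n,n+"1")
im=cv2.imread("pics/side1.png")[180:340,260:420]; cv2.imwrite("pics/c5.png",cv2.resize(im,None,fx=3.7,fy=3.7,interpolation=cv2.INTER_CUBIC))
E
```

```text
1.15 [0.5429 0.0509 0.1705] [-0.22 -0.4   0.19] -0.00022861102308856433
```

View pics/wrist1.png

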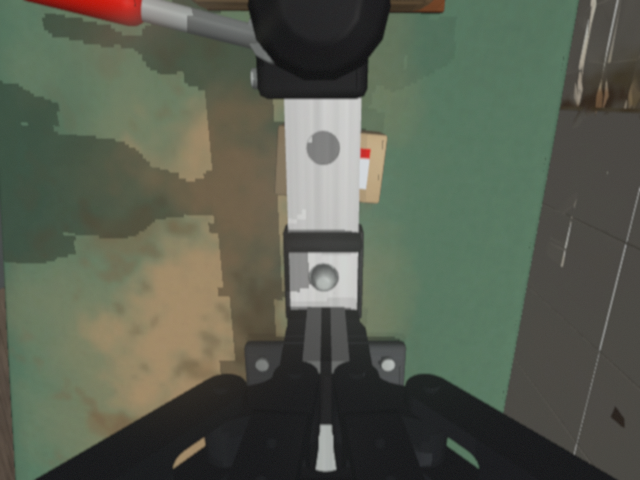

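View pics/c5.png

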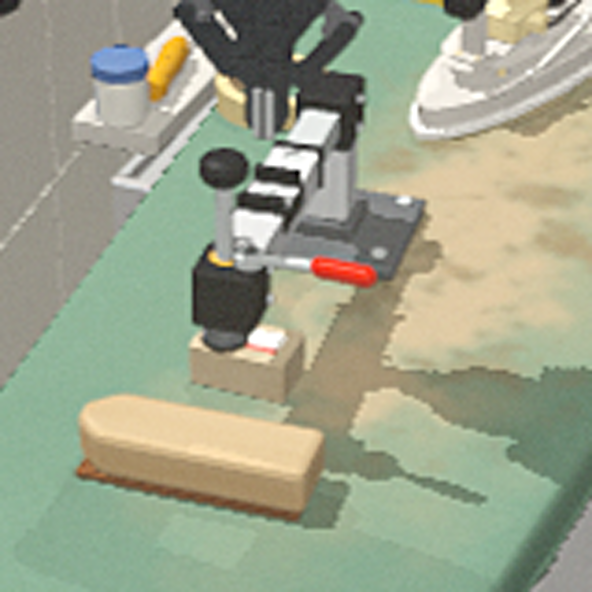

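```bash
python3 - <<'E'
from h import *
w=load("wrist1");np.set_printoptions(precision=4,suppress=True)
print(P(w,323.5,277.5,z=.13),P(w,323.5,277.5),P(w,323,148,z=.124),P(w,322,241,z=.136),P(w,322,241),P(w,322,251,z=.13))
for p in((318,10),(318,30)): print("knob",P(w,*p))
print("lever",P(w,137,12),P(w,137,12,z=.148),P(w,60,0,z=.148))
for p in((276,200),(386,202),(386,135)): print("box",P(w,*p,z=.033))
E
```

```text
[0.5406 0.0553 0.13  ] [0.5406 0.0549 0.1291] [0.5395 0.1123 0.124 ] [0.5397 0.0746 0.136 ] [0.5397 0.0737 0.1333] [0.5398 0.068  0.13  ]
knob [0.5385 0.1498 0.2083]
knob [0.5386 0.146  0.2082]
lever [0.476  0.1589 0.1479] [0.4761 0.1589 0.148 ] [0.4506 0.1621 0.148 ]
box [0.5086 0.0689 0.033 ]
box [0.5808 0.0688 0.033 ]
box [0.5782 0.1116 0.033 ]
```

Request:
{"api": "apply_moves", "payload": {"steps": [[[2.5,-1,10,0,0,0],[0,0,15,0,0,0],[0,0,10,0,0,0],[0,0,5,0,0,0],[0,0,3,0,0,0],[0,0,2,0,0,0],[0,0,1,0,0,0],[0,0,0,0,0,0]]]}}

```text
time_s: 2.3
tool_pos: [0.5425, 0.0534, 0.1257]
eef_rot: [[-0.017, 1.0, 0.001], [1.0, 0.017, -0.0], [-0.0, 0.001, -1.0]]
ft_force: [-1.9, -0.4, 1.6]
opening: 0.0001
```

Request:
{"api": "apply_moves", "payload": {"steps": [[[0,0,0.5,0,0,0],[0,0,0.5,0,0,0],[0,0,0.5,0,0,0],[0,0,0,0,0,0],[0,0,0,0,0,0],[1,0,0,0,0,0],[1,0,0,0,0,0],[0,0,0,0,0,0]]]}}

```text
time_s: 3.3
tool_pos: [0.5427, 0.0552, 0.1241]
eef_rot: [[-0.017, 1.0, 0.001], [1.0, 0.017, -0.001], [-0.001, 0.001, -1.0]]
ft_force: [-0.5, -1.7, 3.3]
opening: -0.0004
```

Request:
{"api": "apply_moves", "payload": {"steps": [[[1,0,0.2,0,0,0],[1.5,0,0,0,0,0],[1.5,0,0,0,0,0],[1.5,0,0,0,0,0],[1.5,0,0,0,0,0],[1.5,0,0,0,0,0],[1.5,0,0,0,0,0],[0,0,0,0,0,0]]]}}

```text
time_s: 4.3
tool_pos: [0.5424, 0.0657, 0.124]
eef_rot: [[-0.017, 1.0, 0.001], [1.0, 0.017, 0.001], [0.001, 0.001, -1.0]]
ft_force: [1.0, -3.0, 5.0]
opening: 0.0002
```

Request:
{"api": "apply_moves", "payload": {"steps": [[[1.5,0,0,0,0,0],[1.5,0,0,0,0,0],[1.5,0,0,0,0,0],[1.5,0,0,0,0,0],[1.5,0,0,0,0,0],[1.5,0,0,0,0,0],[1.5,0,0,0,0,0],[1,0,0,0,0,0]]]}}

```text
time_s: 5.3
tool_pos: [0.5422, 0.077, 0.124]
eef_rot: [[-0.017, 1.0, 0.001], [1.0, 0.017, -0.0], [-0.0, 0.001, -1.0]]
ft_force: [1.0, -3.5, 5.3]
opening: -0.0001
```

```bash
python3 - <<'E'
from h import *
for n in("wrist","side"): save(n,n+"2")
im=cv2.imread("pics/side2.png")[180:340,260:420]; cv2.imwrite("pics/c6.png",cv2.resize(im,None,fx=3.7,fy=3.7,interpolation=cv2.INTER_CUBIC))
E
```

```text
(no output)
```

View pics/wrist2.png

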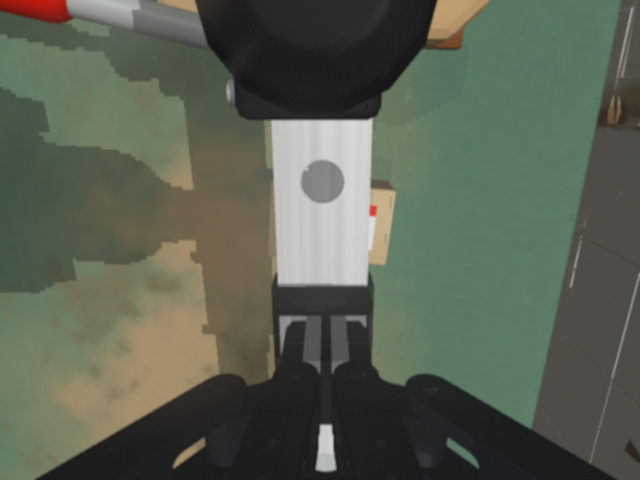

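View pics/c6.png

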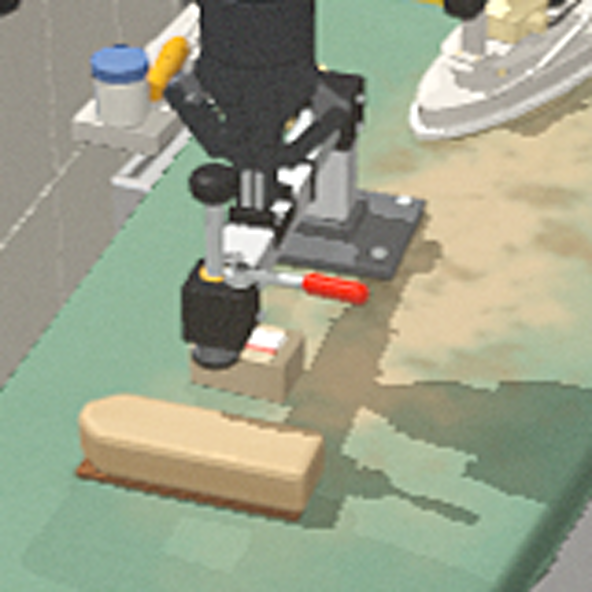

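```bash
python3 - <<'E'
from h import *
w=load("wrist2");print(P(w,322.5,181,z=.124))
E
```

```text
[0.53915827 0.1325841  0.124     ]
```

Request:
{"api": "apply_moves", "payload": {"steps": [[[0,0,-4,0,0,0],[5,0,0,0,0,0],[5,0,0,0,0,0],[5,0,0,0,0,0],[5,0,0,0,0,0],[5,0,0,0,0,0],[5,0,0,0,0,0],[2,0,0,0,0,0]]]}}

```text
time_s: 6.4
tool_pos: [0.5415, 0.1094, 0.1277]
eef_rot: [[-0.017, 1.0, 0.001], [1.0, 0.017, 0.0], [0.0, 0.001, -1.0]]
ft_force: [-1.1, -2.3, -2.1]
opening: -0.0002
```

Request:
{"api": "apply_moves", "payload": {"steps": [[[1,0,0,0,0,0],[1,0,0,0,0,0],[1,0,0,0,0,0],[1,0,0,0,0,0],[1,0,0,0,0,0],[0.5,0,0,0,0,0],[0,0,0,0,0,0],[0,0,0,0,0,0]]]}}

```text
time_s: 7.4
tool_pos: [0.5413, 0.1145, 0.1277]
eef_rot: [[-0.017, 1.0, 0.0], [1.0, 0.017, 0.0], [0.0, 0.0, -1.0]]
ft_force: [-0.3, 0.5, 0.8]
opening: 0.0002
```

Request:
{"api": "apply_moves", "payload": {"steps": [[[1,0,0,0,0,0],[1,0,0,0,0,0],[1,0,0,0,0,0],[1,0,0,0,0,0],[0,0,0,0,0,0],[0,0,0,0,0,0],[0,0,0,0,0,0],[0,0,0,0,0,0]]]}}

```text
time_s: 8.4
tool_pos: [0.5412, 0.1185, 0.1276]
eef_rot: [[-0.017, 1.0, 0.0], [1.0, 0.017, 0.0], [0.0, 0.0, -1.0]]
ft_force: [-0.3, 0.2, 0.1]
opening: 0.0
```

```bash
python3 - <<'E'
from h import *
for n in("wrist","side","scene"): save(n,n+"3")
s=get_state();print(s["ft_force"])
a=cv2.resize(cv2.imread("pics/side3.png")[180:330,280:400],None,fx=3.3,fy=4*.825,interpolation=cv2.INTER_CUBIC)
b=cv2.resize(cv2.imread("pics/scene3.png")[200:350,280:400],None,fx=3.3,fy=3.3,interpolation=cv2.INTER_CUBIC)
cv2.imwrite("pics/c7.png",np.hstack([a,b]))
E
```

```text
[ 0.03288262 -1.62787532 -0.58912171]
```

View pics/c7.png

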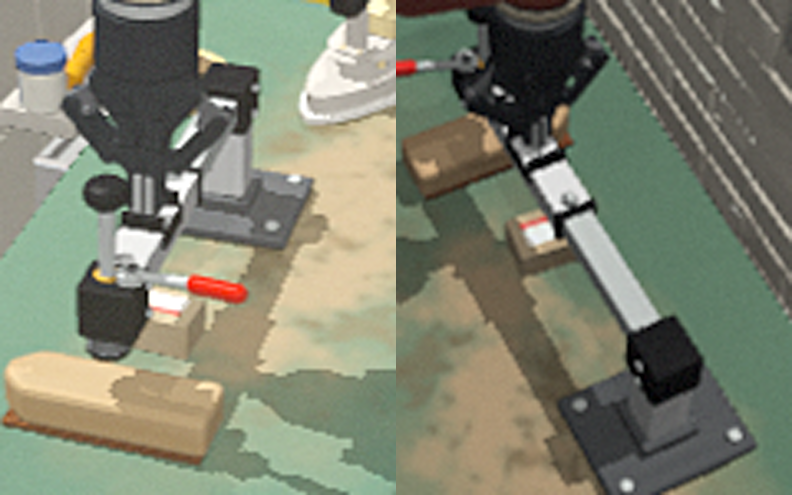

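```bash
python3 - <<'E'
from h import *
b=cv2.resize(cv2.imread("pics/scene3.png")[240:280,310:360],None,fx=10,fy=10,interpolation=cv2.INTER_CUBIC)
w=cv2.resize(cv2.imread("pics/wrist3.png"),None,fx=.8,fy=.833)
cv2.imwrite("pics/c8.png",b);cv2.imwrite("pics/c9.png",w)
E
```

```text
(no output)
```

View pics/c8.png

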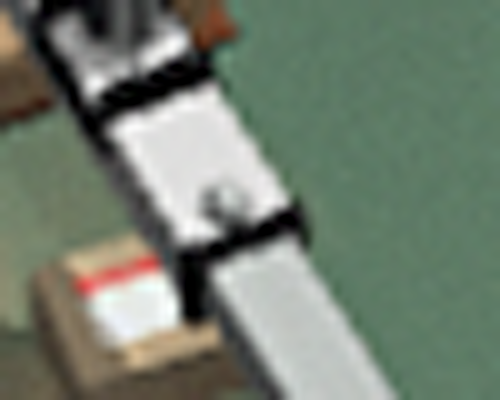

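View pics/wrist3.png

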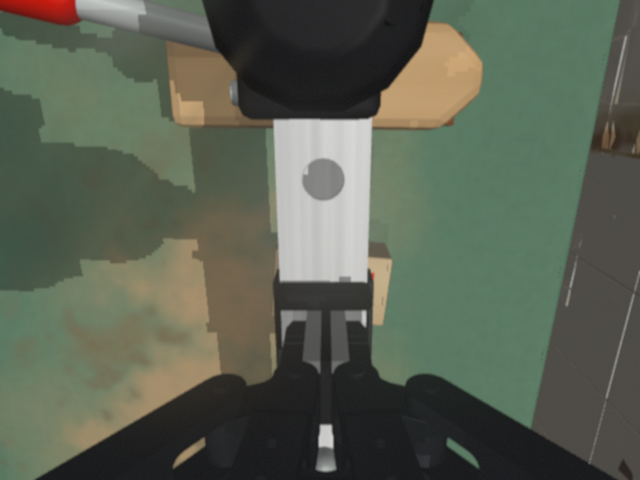

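```bash
python3 - <<'E'
from h import *
w=load("wrist3");print(P(w,323,179.5,z=.124))
s=load("scene3");print(P(s,332.5,260,z=.13),[ [round(float(s["depth"][260+j,332+i]),3) for i in range(-3,4)] for j in (-2,-1,0,1,2)])
E
```

```text
[0.53825137 0.17391419 0.124     ]
[0.53971095 0.04954197 0.13      ] [[1.282, 1.285, 1.285, 1.283, 1.288, 1.281, 1.284], [1.281, 1.283, 1.272, 1.272, 1.273, 1.276, 1.284], [1.279, 1.283, 1.271, 1.273, 1.269, 1.273, 1.281], [1.273, 1.278, 1.272, 1.27, 1.271, 1.274, 1.282], [1.274, 1.276, 1.278, 1.272, 1.272, 1.279, 1.274]]
```

Request:
{"api": "apply_moves", "payload": {"steps": [[[0.5,0,0,0,0,0],[0.5,0,0,0,0,0],[0.5,0,0,0,0,0],[0.5,0,0,0,0,0],[0.5,0,0,0,0,0],[0.5,0,0,0,0,0],[0,0,0,0,0,0],[0,0,0,0,0,0]]]}}

```text
time_s: 9.55
tool_pos: [0.5412, 0.1197, 0.1276]
eef_rot: [[-0.017, 1.0, -0.0], [1.0, 0.017, -0.004], [-0.004, -0.0, -1.0]]
ft_force: [-0.1, -8.4, 1.7]
opening: -0.0001
```

Request:
{"api": "apply_moves", "payload": {"steps": [[[-4,0,0,0,0,0],[0,0,-40,0,0,0],[0,0,-50,0,0,0],[0,0,-20,0,0,0],[30,0,0,0,0,0],[35,0,0,0,0,0],[31,0,0,0,0,0],[0,0,0,0,0,0]]]}}

```text
time_s: 10.55
tool_pos: [0.5387, 0.2153, 0.2364]
eef_rot: [[-0.02, 1.0, -0.002], [1.0, 0.02, 0.001], [0.001, -0.002, -1.0]]
ft_force: [-0.2, 0.2, 0.5]
opening: -0.0
```

```bash
python3 - <<'E'
from h import *
for n in("wrist","side","scene"): save(n,n+"4")
a=cv2.resize(cv2.imread("pics/side4.png")[160:310,260:380],None,fx=3.3,fy=3.3,interpolation=cv2.INTER_CUBIC)
b=cv2.resize(cv2.imread("pics/scene4.png")[170:320,270:390],None,fx=3.3,fy=3.3,interpolation=cv2.INTER_CUBIC)
cv2.imwrite("pics/c10.png",np.hstack([a,b]))
E
```

```text
(no output)
```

View pics/c10.png

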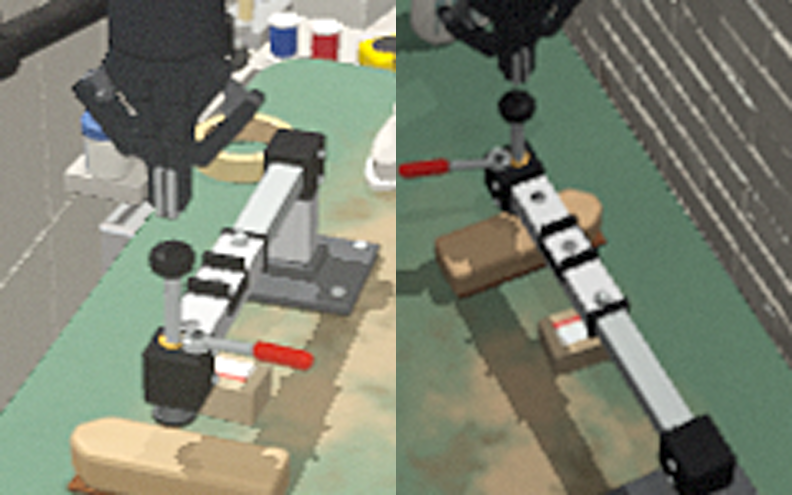

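Request:
{"api": "apply_moves", "payload": {"steps": [[[-1,0,10,0,0,0],[0,0,8,0,0,0],[0,0,6,0,0,0],[0,0,6,0,0,0],[0,0,6,0,0,0],[0,0,5,0,0,0],[0,0,4,0,0,0],[0,0,0,0,0,0]]]}}

```text
time_s: 11.7
tool_pos: [0.5395, 0.2126, 0.1921]
eef_rot: [[-0.017, 1.0, -0.0], [1.0, 0.017, 0.0], [0.0, -0.0, -1.0]]
ft_force: [0.0, -0.1, -0.7]
opening: 0.0002
```

Request:
{"api": "apply_moves", "payload": {"steps": [[[0,0,2,0,0,0],[0,0,2,0,0,0],[0,0,2,0,0,0],[0,0,2,0,0,0],[0,0,1,0,0,0],[0,0,0.5,0,0,0],[0,0,0,0,0,0],[0,0,0,0,0,0]]]}}

```text
time_s: 12.7
tool_pos: [0.5396, 0.2124, 0.1831]
eef_rot: [[-0.017, 1.0, 0.0], [1.0, 0.017, 0.0], [0.0, 0.0, -1.0]]
ft_force: [1.0, 0.7, 0.9]
opening: 0.0
```

Request:
{"api": "apply_moves", "payload": {"steps": [[[0,0,0.5,0,0,0],[0,0,0.5,0,0,0],[0,0,0.5,0,0,0],[0,0,0.5,0,0,0],[0,0,0.5,0,0,0],[0,0,0.5,0,0,0],[0,0,0,0,0,0],[0,0,0,0,0,0]]]}}

```text
time_s: 13.7
tool_pos: [0.5396, 0.2124, 0.1802]
eef_rot: [[-0.017, 1.0, 0.0], [1.0, 0.017, 0.0], [-0.0, 0.0, -1.0]]
ft_force: [-0.2, 1.3, 1.1]
opening: 0.0003
```

Request:
{"api": "apply_moves", "payload": {"steps": [[[0,0,0.5,0,0,0],[0,0,0.5,0,0,0],[0,0,0.5,0,0,0],[0,0,0.5,0,0,0],[0,0,0,0,0,0],[0,0,0,0,0,0],[0,0,0,0,0,0],[0,0,0,0,0,0]]]}}

```text
time_s: 14.7
tool_pos: [0.5398, 0.2125, 0.1802]
eef_rot: [[-0.017, 1.0, 0.001], [1.0, 0.017, 0.0], [0.0, 0.001, -1.0]]
ft_force: [-3.8, -0.8, 9.6]
opening: -0.0
```

Request:
{"api": "apply_moves", "payload": {"steps": [[[0,0,-10,0,0,0],[0,0,-40,0,0,0],[-60,0,-10,0,0,0],[0,0,0,0,0,0],[0,0,0,0,0,0],[0,0,0,0,0,0],[0,0,0,0,0,0],[0,0,0,0,0,0]]]}}

```text
time_s: 15.7
tool_pos: [0.5404, 0.153, 0.2377]
eef_rot: [[-0.018, 1.0, -0.001], [1.0, 0.018, -0.0], [-0.0, -0.001, -1.0]]
ft_force: [-0.6, -0.1, -0.3]
opening: 0.0
```

```bash
python3 - <<'E'
from h import *
for n in("wrist","side","scene"): save(n,n+"5")
a=cv2.resize(cv2.imread("pics/side5.png")[200:310,270:370],None,fx=4,fy=4,interpolation=cv2.INTER_CUBIC)
b=cv2.resize(cv2.imread("pics/scene5.png")[170:280,270:370],None,fx=4,fy=4,interpolation=cv2.INTER_CUBIC)
cv2.imwrite("pics/c11.png",np.hstack([a,b]))
E
```

```text
(no output)
```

View pics/c11.png

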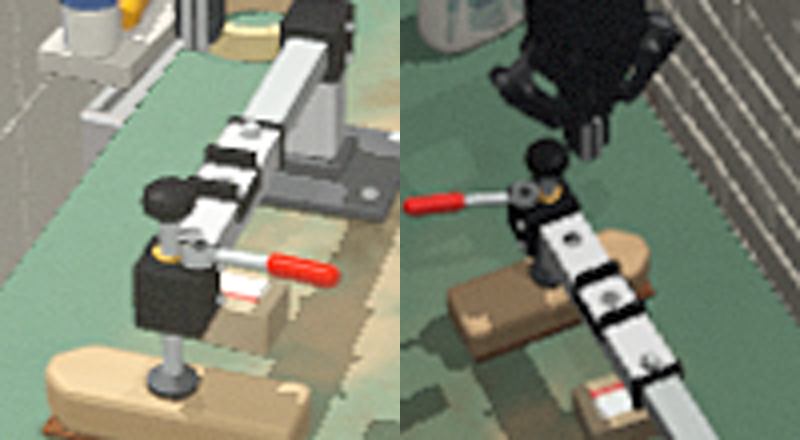

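View pics/wrist5.png

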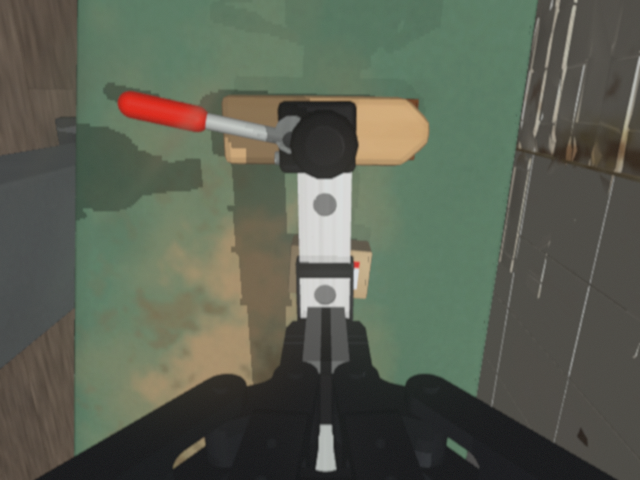

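```bash
python3 - <<'E'
from h import *
w=load("wrist5");np.set_printoptions(precision=4,suppress=True)
for p in((120,102),(165,110),(205,119),(245,128)): print(P(w,*p),P(w,*p,z=.148))
print("holes",P(w,325,204,z=.124),P(w,325,294,z=.124),"knob",P(w,323,143,z=.175))
print("axis pred px",proj(w,[.521,.2127,.148]))
for p in((223,97),(226,163),(392,163),(430,130)): print("clap",P(w,*p,z=.035))
E
```

```text
[0.4358 0.231  0.1531] [0.4335 0.2309 0.148 ]
[0.4574 0.2276 0.1519] [0.456  0.2274 0.148 ]
[0.4761 0.2234 0.148 ] [0.4761 0.2234 0.148 ]
[0.4956 0.219  0.1438] [0.4964 0.2193 0.148 ]
holes [0.5384 0.1743 0.124 ] [0.5395 0.115  0.124 ] knob [0.5369 0.2149 0.175 ]
axis pred px [292.7414 141.934 ]
clap [0.4604 0.2346 0.035 ]
clap [0.4599 0.1852 0.035 ]
clap [0.5908 0.1876 0.035 ]
clap [0.6183 0.2133 0.035 ]
```

Request:
{"api": "apply_moves", "payload": {"steps": [[[17.5,-31.5,0,0,0,0],[17.5,-31.5,0,0,0,0],[17.5,-31.5,0,0,0,0],[0,0,0,0,0,0.1],[0,0,0,0,0,0.097],[0,0,30,0,0,0],[0,0,20,0,0,0],[0,0,0,0,0,0]]]}}

```text
time_s: 16.85
tool_pos: [0.4438, 0.2029, 0.1857]
eef_rot: [[0.179, 0.984, -0.004], [0.984, -0.179, -0.001], [-0.002, -0.004, -1.0]]
ft_force: [-1.5, 0.1, 0.9]
opening: -0.0001
```

```bash
python3 - <<'E'
from h import *
for n in("wrist","side"): save(n,n+"6")
a=cv2.resize(cv2.imread("pics/side6.png")[160:310,270:390],None,fx=4,fy=4,interpolation=cv2.INTER_CUBIC)
cv2.imwrite("pics/c12.png",a)
E
```

```text
(no output)
```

View pics/c12.png

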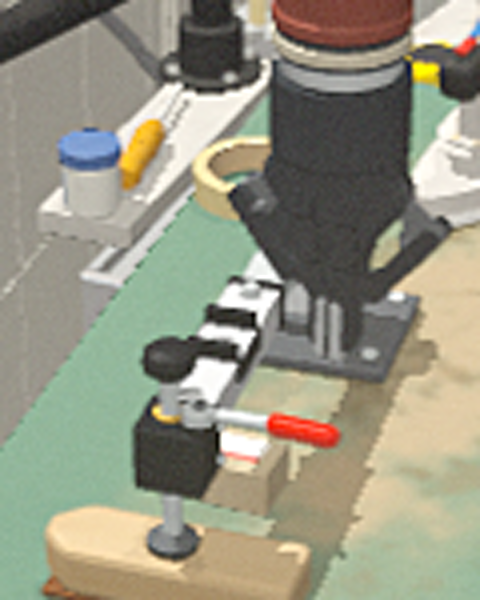

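View pics/wrist6.png

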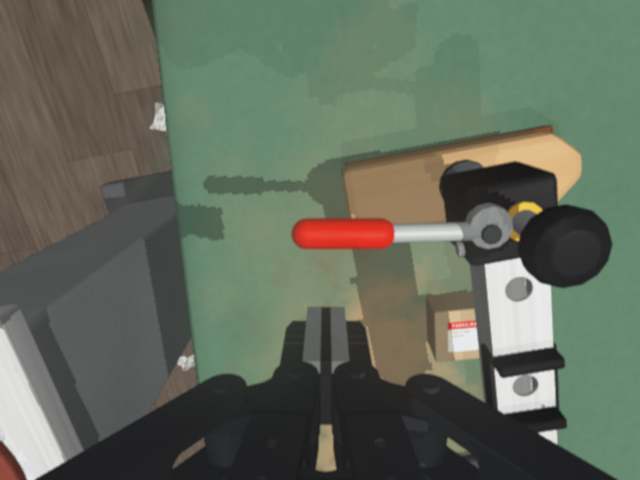

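Request:
{"api": "apply_moves", "payload": {"steps": [[[0,0,20,0,0,0],[0,0,15,0,0,0],[0,0,6,0,0,0],[0,0,0,0,0,0],[2,0,0,0,0,0],[2,0,0,0,0,0],[2,0,0,0,0,0],[0,0,0,0,0,0]]]}}

```text
time_s: 17.95
tool_pos: [0.4464, 0.2094, 0.1473]
eef_rot: [[0.179, 0.984, 0.0], [0.984, -0.179, 0.0], [0.0, 0.0, -1.0]]
ft_force: [-0.2, 0.3, 0.0]
opening: -0.0001
```

Request:
{"api": "apply_moves", "payload": {"steps": [[[0,0,3,0,0,0],[4,-0.5,0,0,0,0.04],[6.2,-1.3,0,0,0,0.086],[6.2,-1.3,0,0,0,0.086],[6.2,-1.3,0,0,0,0.086],[6.2,-1.3,0,0,0,0.086],[6.2,-1.3,0,0,0,0.086],[6.2,-1.3,0,0,0,0.086]]]}}

```text
time_s: 18.95
tool_pos: [0.4549, 0.2497, 0.1437]
eef_rot: [[0.673, 0.739, -0.001], [0.739, -0.673, -0.001], [-0.001, 0.0, -1.0]]
ft_force: [0.0, -1.2, 0.9]
opening: -0.0001
```

```bash
python3 - <<'E'
from h import *
for n in("wrist",): save(n,n+"7")
s=get_state();R=np.array(s["eef_rot"]);p=np.array(s["tool_pos"])
a=np.arctan2(R[0,0],R[1,0]);d=p[:2]-[.520,.2145]
print("yaw",a,"r",d@[-np.cos(a),np.sin(a)],"s",-d@[np.sin(a),np.cos(a)],s["qpos"])
E
```

```text
yaw 0.7403851641725354 r 0.07197122409154415 s 0.017356128640532972 [ 3.59332715e-01 -1.31037711e-01  1.94097517e+00 -9.33058042e-06
  1.33191511e+00  1.09972010e+00]
```

View pics/wrist7.png

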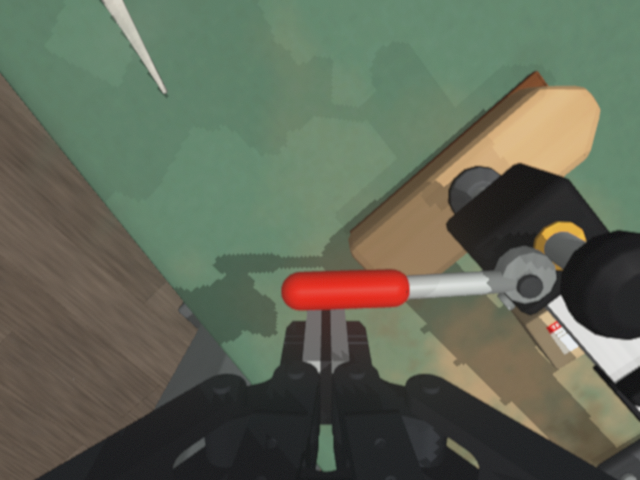

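Contact is good and the lever is turning with the tool, staying level in the wrist picture at row 290. I'll carry on.

Request:
{"api": "apply_moves", "payload": {"steps": [[[6.2,-1.3,0,0,0,0.086],[6.2,-1.3,0,0,0,0.086],[6.2,-1.3,0,0,0,0.086],[6.2,-1.3,0,0,0,0.086],[6.2,-1.3,0,0,0,0.086],[6.2,-1.3,0,0,0,0.086],[6.2,-1.3,0,0,0,0.086],[3,-0.7,0,0,0,0.043]]]}}

```text
time_s: 20.0
tool_pos: [0.4884, 0.2818, 0.1436]
eef_rot: [[0.982, 0.188, -0.001], [0.188, -0.982, -0.001], [-0.002, 0.001, -1.0]]
ft_force: [-1.5, -0.5, 0.7]
opening: 0.0001
```

```bash
python3 - <<'E'
from h import *
for n in("wrist",): save(n,n+"8")
s=get_state();R=np.array(s["eef_rot"]);p=np.array(s["tool_pos"])
a=np.arctan2(R[0,0],R[1,0]);d=p[:2]-[.520,.2145]
print("yaw",a,"r",d@[-np.cos(a),np.sin(a)],"s",-d@[np.sin(a),np.cos(a)])
E
```

```text
yaw 1.382235813878199 r 0.07205413894094471 s 0.018085810219527803
```

View pics/wrist8.png

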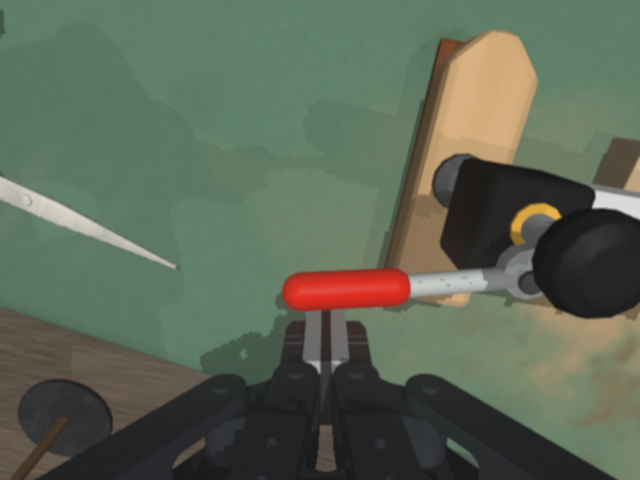

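Request:
{"api": "apply_moves", "payload": {"steps": [[[3.6,-0.8,0,0,0,0.05],[3.6,-0.8,0,0,0,0.05],[3.6,-0.8,0,0,0,0.05],[1.4,-0.3,0,0,0,0.02],[1,0,0,0,0,0],[0,0,0,0,0,0],[0,0,0,0,0,0],[0,0,0,0,0,0]]]}}

```text
time_s: 21.05
tool_pos: [0.5013, 0.2863, 0.1439]
eef_rot: [[1.0, 0.02, -0.0], [0.02, -1.0, -0.0], [-0.0, 0.0, -1.0]]
ft_force: [-1.5, 0.1, -1.5]
opening: 0.0001
```

```bash
cat > y.py <<'E'
from h import *
s=get_state();R=np.array(s["eef_rot"]);p=np.array(s["tool_pos"])
a=np.arctan2(R[0,0],R[1,0]);d=p[:2]-[.520,.2145]
print("yaw",a,"r",d@[-np.cos(a),np.sin(a)],"s",-d@[np.sin(a),np.cos(a)],s["ft_force"])
E
python3 y.py
```

```text
yaw 1.550769606988383 r 0.07214621581052894 s 0.017277544840658604 [-1.52497281  0.07329594 -1.49493375]
```

Near home; I'll push on until the stop gives resistance.

Request:
{"api": "apply_moves", "payload": {"steps": [[[0.5,0,0,0,0,0],[0.5,0,0,0,0,0],[0.5,0,0,0,0,0],[0.5,0,0,0,0,0],[0,0,0,0,0,0],[0,0,0,0,0,0],[0,0,0,0,0,0],[0,0,0,0,0,0]]]}}

```text
time_s: 22.05
tool_pos: [0.5019, 0.2864, 0.1437]
eef_rot: [[1.0, 0.02, -0.004], [0.02, -1.0, -0.001], [-0.004, 0.0, -1.0]]
ft_force: [-8.6, -0.4, 1.1]
opening: -0.0
```

```bash
python3 y.py
```

```text
yaw 1.5506969626385831 r 0.07221143476552419 s 0.01663804619958777 [-8.62968161 -0.44711599  1.05632025]
```

Request:
{"api": "apply_moves", "payload": {"steps": [[[0.5,0,0,0,0,0],[0.5,0,0,0,0,0],[0.5,0,0,0,0,0],[0.5,0,0,0,0,0],[0,0,0,0,0,0],[0,0,0,0,0,0],[0,0,0,0,0,0],[0,0,0,0,0,0]]]}}

```text
time_s: 23.05
tool_pos: [0.5024, 0.2864, 0.1435]
eef_rot: [[1.0, 0.02, -0.008], [0.02, -1.0, -0.001], [-0.008, 0.001, -1.0]]
ft_force: [-13.6, -0.7, 5.2]
opening: -0.0001
```

```bash
python3 y.py
```

```text
yaw 1.5504697619607044 r 0.07226475028281903 s 0.016180730338080866 [-13.62396787  -0.6562717    5.19988315]
```

Request:
{"api": "apply_moves", "payload": {"steps": [[[-6,0,0,0,0,0],[-12,0,0,0,0,0],[-15,0,-10,0,0,0],[-15,0,-40,0,0,0],[-20,0,-50,0,0,0],[0,0,-40,0,0,0],[0,0,0,0,0,0],[0,0,0,0,0,0]]]}}

```text
time_s: 24.05
tool_pos: [0.4374, 0.285, 0.2838]
eef_rot: [[1.0, 0.02, 0.001], [0.02, -1.0, 0.0], [0.001, -0.0, -1.0]]
ft_force: [-0.5, -0.8, -0.7]
opening: 0.0
```

```bash
python3 - <<'E'
from h import *
for n in("wrist","side","scene"): save(n,n+"9")
a=cv2.resize(cv2.imread("pics/side9.png")[200:340,260:360],None,fx=4,fy=4,interpolation=cv2.INTER_CUBIC)
b=cv2.resize(cv2.imread("pics/scene9.png")[170:310,270:370],None,fx=4,fy=4,interpolation=cv2.INTER_CUBIC)
cv2.imwrite("pics/c13.png",np.hstack([a,b]))
E
```

```text
(no output)
```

View pics/c13.png

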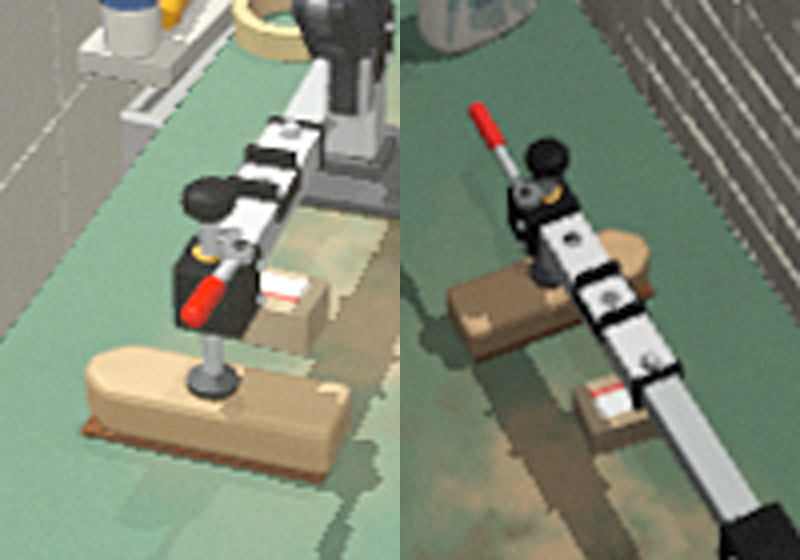

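View pics/wrist9.png

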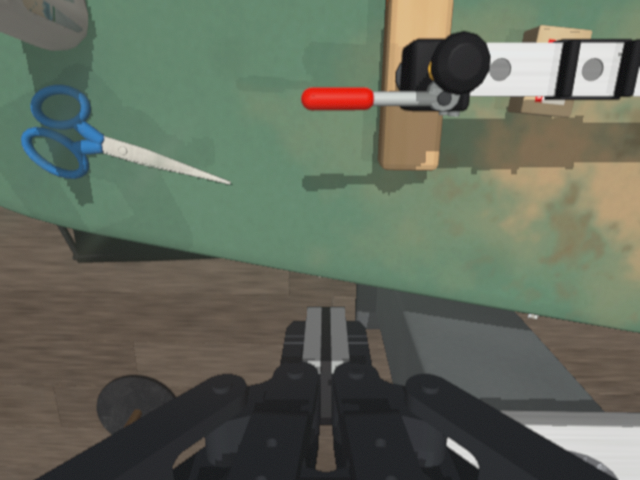

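```bash
python3 - <<'E'
from h import *
w=load("wrist9");s8=load("wrist5")
R=np.array(w["pixels"]).astype(int); m=(R[...,0]>150)&(R[...,1]<70)&(R[...,2]<70); m[:, 400:]=0;m[:60]=0
ys,xs=np.nonzero(m); q=np.array([P(w,x,y,z=.148) for x,y in zip(xs,ys)])[:,:2]
u=np.linalg.svd(q-q.mean(0))[2][0]; print("handle dir",u,len(q),"mean",q.mean(0))
h1=P(w,500,69,z=.124);h2=P(w,593,69,z=.124);print("holes",h1,h2,(h1-h2)/np.linalg.norm(h1-h2))
g=P(w,443,98,z=.144);print("axis",g,"angle to axis",np.arctan2(*(q.mean(0)-g[:2])[::-1]))
E
```

```text
handle dir [ 0.02223117 -0.99975286] 1279 mean [0.51829416 0.27933928]
holes [0.53802847 0.17445235 0.124     ] [0.53920907 0.1143957  0.124     ] [-0.0196544   0.99980683  0.        ]
axis [0.51938879 0.21454283 0.144     ] angle to axis 1.5876879675982656
```

```bash
python3 - <<'E'
from h import *
print(hand_in(), get_state()["time_s"])
E
```

```text
the job is handed in; nothing more can be done
the job is handed in; nothing more can be done
```

The clapper is clamped: the boom is latched over it, the foot rests on it, and the red lever is fully home. I handed the job in after about 24 s of the 51 s allowed. `hand_in()` gives no verdict, so the checks below are my own.

- **Boom:** I held the button flush and slid the boom out by the thumb-saddle ridge, about 60 mm. The button then popped out of the hole nearest the post. A further push met about 8 N and moved only about 1 mm. The button shows raised in the scene and side pictures.
- **Foot rod:** I pushed it down until it stopped with the knob top at 180 mm, at about 10 N. That is the height expected with the foot on the 40 mm clapper, and the pictures show the foot resting on it.
- **Lever:** I swung it to its stop, pushing with about 14 N at the end. In the last picture the handle lies parallel to the boom to within about 0.003 rad.
- **Everything else:** In the last pictures the clapper and thread box look to be where they were. I saw no disturbance to the scissors, tape or spray bottle, but did not measure them. The arm was clear of everything at hand-in.

None of these checks failed. The only disagreement was between cameras: their position readings differed by a few millimetres, so I relied on contact forces to find the stops.

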